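# Set the loupe carriage to its marked stop

## Robot

A 6-joint arm with a two-finger parallel gripper is mounted at the origin on a cart in front of the work surface, level with it; the furniture and walls round the work are solid. World frame = base frame: x ahead of the robot, y to its left, z up, the work surface at z = 0. Lengths are in m, angles in rad, forces in N, time in s.
With the tool pointing down it reaches from about 0.375 to 0.9 m from the base axis. Payload 3.1 kg.
Tool frame: the origin (TCP) lies at the centre of the arm's flange, where the gripper is bolted on; the fingertips stand 182 mm ahead of it and the grasp point (between the pads) lies 164 mm ahead of it; z points along the fingers, y is the line along which they close (so a half turn about z gives the same grasp; the last joint's range is limited). The gripper opens to 87 mm and grips with 3 to 60 N. Pads are 19 mm wide; open, the fingers measure 117 mm over their backs; the gripper's body (75 mm by 190 mm) begins 51 mm behind the grasp point.
Start: joints at [1.169, 0.527, 1.433, -0, 1.181, -0.178], TCP at [0.139, 0.609, 0.405] pointing down, gripper open.
Joint ranges: [-3.08, 3.08], [-0.75, 2.2], [0.22, 2.44], [-1.43, 4.57], [0, 2.65], [-2.85, 2.85]. Speed limits (rad/s): [2.79, 2.79, 3.14, 3.14, 3.14, 3.14].

## Interface

Orientations are given as a unit quaternion [x, y, z, w].
In Python, from rig import * gives the robot as it stands.
- The arm moves only by the tool move_arm, never from a script. Its argument "commands" is a list that holds one entry, the list of rows, each a list of 6 numbers: the shift along the tool's x, y, z in units of 40 mm (1.0 is 40 mm), then the turn, a rotation vector about the tool's x, y, z in rad. A call has 1 to 12 rows; each row is the pose to reach, as a shift and turn from the pose commanded when the call began, along the tool's axes at that moment; what a row does not reach only later rows make up. A row lasts 1/8 s, in which the tool goes at most 62.5 mm and 10.7 degrees, less where a joint would pass 70% of its speed; a pose out of reach is approached as far as the arm can. A call with a gripper value outside its range is refused whole. "claw" is the closure, from -1 (fully open) to 1 (shut), so that 0 is half open, set as the call begins (left out, the last holds). The fingers move at their own pace and stop on an object; "squeeze" is the grip in N (left out, the last holds). Time passes only in rows, so rows that repeat a pose let the fingers close. It gives the time, the measured TCP pose, the force, the opening and the grip force at its end, in the units of the state.
- get_obs(): the state, without advancing time (a new reading comes with each control period).
- camera(name): name is "scene" or "top"; returns a dict with "pixels" (400x640x3 uint8, blue, green, red), "range_z" (400x640 float32, m along the optical axis (not along the pixel's ray), 0 where there is no reading), "camera_matrix" (3x3 intrinsics, pixels), "D" ([k1, k2, p1, p2, k3] as OpenCV has them; the pictures are not rectified), "extrinsics" (4x4, takes a point from world to camera coordinates). Camera axes: x right, y up, looking along -z (the intrinsics and any distortion apply to the point x, -y, -z); pixel columns grow to the right and rows downward; lengths in m; the calibration is good to about 2 mm. A picture is of the moment at which its call begins.
- hand_in(): hands the job in; it is judged then, once.
The state is a dict: "time": time; "q": joint angles; "joint_velocities": joint speeds; "joint_torque": joint torques, N m; "position": TCP position; "tool_rot": TCP orientation; "ft_force": force on the tool from outside, world axes, zero at the start; "moment": the same for the moment, N m; "grip_width": finger opening in m; "grip_force": force on a finger pad.
Only numpy, scipy, OpenCV 4.12 (cv2) and the standard library are available. Lean on these libraries where they do the work, as an engineer would, in place of code of your own. Each camera call takes 0.05 s, during which the arm holds its last target. There are 200 camera calls.

## Task

On the reading bench, press down the thumb pad in the middle of the loupe carriage with a fingertip to free its brake and, keeping it pressed, push the carriage along its rail until it rests against the marked stop, the one with the arrow-shaped plate on top. Then let the pad spring back up, leaving the carriage against that stop. Never force the carriage along with its pad up, and do not lift or knock away the loose things lying about the bench.

Things in the scene. Friction and masses are not known exactly. Their poses are not given: they have to be found in the camera images.
- bench: Reading bench, screwed to the desk, yaw within 0.3 rad: grey base 340 mm long (own y), 160 mm wide (own x -55 to +105 mm), 12 mm thick; metal rail 44 mm wide along its y through x = 0, top 31 mm up; engraved steel scale strip on the far (+x) side. Origin on the desk under the middle of the rail; z up.
- carriage (a joint): Position of the carriage along the rail, m: 0 at the middle of the rail, growing towards the bench's +y. When the pad is up a friction brake holds the carriage (forcing it would take about 7 to 12 N); with the pad pressed it slides with about 1 N and has slight damping.
- carriage_top (a point): Carriage: aluminium block 92 mm (bench x) by 96 mm (along the rail), 31 to 53 mm above the desk, with a 52 x 52 mm square well in its middle holding the thumb pad; well walls solid, 22 mm thick at the ends, good to push on. Point: centre of the well at the top face, axes as the bench's. An arm on the far (+x) side bears a black loupe, 34 mm wide, top 73 mm up, 85 mm from this point.
- thumb_pad (a joint): How far the sprung pad is pressed down, m: 0 up (brake on), 0.005 fully down (rigid end stop). The brake begins to let go at about 9 N and is free when the pad is down 0.001 or more; fully down takes about 11 N. It springs up again when let go.
- pad_top (a point): Middle of the thumb pad's top face: a ribbed dark pad 50 x 50 mm in the carriage's well; with the pad up it is 47 mm above the desk (6 mm below the carriage's top face), fully pressed 42 mm. Moves with the pad and carriage.
- marked_stop_top (a point): Marked stop, at either end of the rail: fixed steel block across it, 20 mm along the rail, 64 mm wide, top 58 mm above the desk, with a flat dark arrow-shaped plate (5 mm thick) on top, pointing over the scale. Point: centre of the block's top face, over the rail's middle line; with the carriage against the stop it is 58 mm along the rail from carriage_top.
- plain_stop_top (a point): The plain stop at the other end of the rail: the same block without the arrow plate. This point is the centre of its top face.
- plug: Loose red-brown and black bush plug standing upright on the near side of the bench, 21 mm across, 40 mm high; origin at its underside. Leave alone.
- block: Loose steel gauge block 9 x 35 x 12 mm on the near side of the bench; origin at its underside. Leave alone.
- tweezers: Loose tweezers 14 x 125 x 9 mm lying on the near side of the bench; origin at the underside. Leave alone.
- ring: Loose steel ring 66 mm across, 22 mm high, on the far side of the bench; origin at its underside. Leave alone.
- indicator: Loose dial indicator 108 x 56 x 24 mm lying on the far side of the bench; origin at its underside. Leave alone.

How it is judged:
On the way, in this order (a step that is already met when the one before it is completed fails the run):
1. the thumb pad is pressed down while the carriage is still away from the marked stop (value of joint thumb_pad above 0.0015 m and horizontal distance between carriage_top and marked_stop_top above 0.065 m), for 0.1 s.
2. the carriage reaches the marked stop with its pad still pressed (value of joint thumb_pad above 0.001 m and horizontal distance between carriage_top and marked_stop_top below 0.0605 m), for 0.05 s.
At the end, for the whole second after the job is handed in: The carriage rests against the marked stop (within 2.5 mm), its thumb pad up again (within 0.8 mm) and the carriage at rest (horizontal distance between carriage_top and marked_stop_top below 0.0605 m and value of joint thumb_pad below 0.0008 m and velocity of joint carriage between -0.005 and 0.005 m/s); the robot touches nothing.
It fails at once if the carriage is forced along (faster than 10 mm/s) with its pad up (pressed less than 0.5 mm) (value of joint thumb_pad below 0.0005 m and (velocity of joint carriage above 0.01 m/s or velocity of joint carriage below -0.01 m/s)).
It fails at once if a loose bystander is knocked or pushed away (20 mm or more) or tipped over (distance of any of plug, block, tweezers, ring, indicator from where it was at the start of the episode above 0.02 m or angle between any of plug, block, tweezers, ring, indicator's own z axis and vertical above 0.6 rad).
It fails at once if a loose bystander is lifted off the desk (height (world z) of any of plug, block, tweezers, ring, indicator above 0.012 m).
It also fails if it takes over 45 s, if anything falls off the work surface, if the arm or the gripper's body presses on something with over 40 N, if the wrist force passes 120 N, or if a joint passes its speed limit or range.

## Working session

There is one attempt and no reset: what is moved stays moved. The work goes in short steps, Python scripts to look and compute and a tool call to move; the robot and the scene stay as the last step left them, time stands still between calls to the robot, and variables do not carry over. Pictures are saved under pics/ and viewed, at most 10 in all, crops included, and the job is handed in when it is done.

Besides the shell and the picture viewer there is one more tool, called after "Call:" as name([rows], argument=value, ...), one row to a line, values as JSON. move_arm: Moves the arm, as the interface text tells. Its arguments: {"type":"object","properties":{"commands":{"type":"array","items":{"type":"array","items":{"type":"array","items":{"type":"number"}}}},"claw":{"type":"number"},"squeeze":{"type":"number"}},"required":["commands"]}

```bash
mkdir -p pics
cat > h.py <<'E'
from rig import *
import numpy as np, cv2
def cam(n):
    c=camera(n); np.savez(''+n+'.npz',**c); return c
def world(c,u,v,r=2):
    z=c['range_z'][v-r:v+r+1,u-r:u+r+1]; z=np.median(z[z>0])
    p=cv2.undistortPoints(np.array([[[u,v]]],float),np.array(c['camera_matrix']),np.array(c['D']))[0,0]
    pc=np.array([p[0]*z,-p[1]*z,-z,1]); return (np.linalg.inv(c['extrinsics'])@pc)[:3]
E
python3 - <<'E'
from h import *
for n in('top','scene'):
    c=cam(n); cv2.imwrite(f'pics/{n}0.png',c['pixels'])
o=get_obs(); print({k:np.round(v,3) for k,v in o.items()})
E
```

```text
{'time': np.float64(0.1), 'q': array([ 1.169,  0.528,  1.434, -0.   ,  1.181, -0.178]), 'joint_velocities': array([-0.   , -0.003, -0.003, -0.   ,  0.002, -0.   ]), 'joint_torque': array([ -0.   , -44.099, -17.715,   0.063,   0.053,  -0.   ]), 'position': array([0.139, 0.609, 0.404]), 'tool_rot': array([ 0.112,  0.994, -0.001, -0.   ]), 'ft_force': array([-0.21 ,  0.771,  0.668]), 'moment': array([-0.06 ,  0.003, -0.022]), 'grip_force': np.float64(0.0), 'grip_width': np.float64(0.087)}
```

View pics/top0.png

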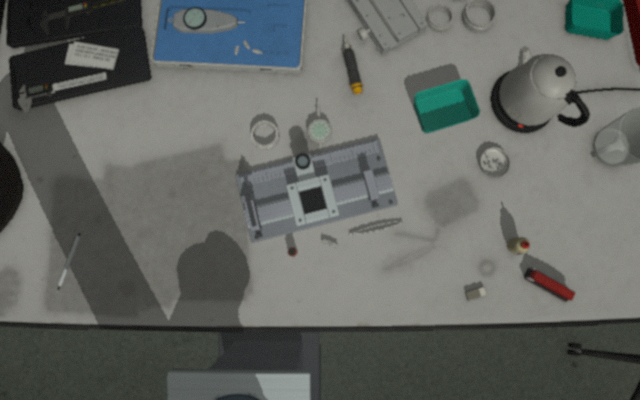

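View pics/scene0.png

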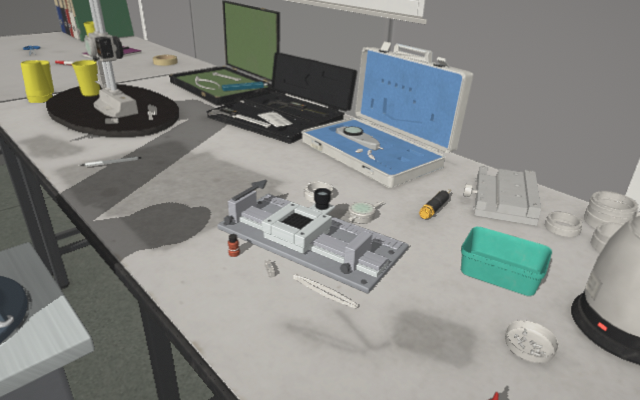

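Run:
```python
from h import *
t=np.load('top.npz');s=np.load('scene.npz')
a=cv2.resize(t['pixels'][120:270,225:415],None,fx=4,fy=4,interpolation=2)[:600]
cv2.imwrite('pics/t1.png',a)
cv2.imwrite('pics/s1.png',cv2.resize(s['pixels'][165:295,210:410],None,fx=4,fy=4,interpolation=2))
for u,v in [(314,201),(295,186),(331,217),(292,252),(303,160),(250,210),(376,188)]: print(u,v,world(t,u,v,1).round(4))
```

```text
314 201 [ 0.5216 -0.172   0.0468]
295 186 [ 0.5539 -0.1311  0.0527]
331 217 [ 0.489  -0.2093  0.0143]
292 252 [ 0.4119 -0.124   0.0401]
303 160 [ 0.6089 -0.1489  0.0641]
250 210 [ 0.5014 -0.0353  0.062 ]
376 188 [ 0.5477 -0.3059  0.0584]
```

View pics/t1.png

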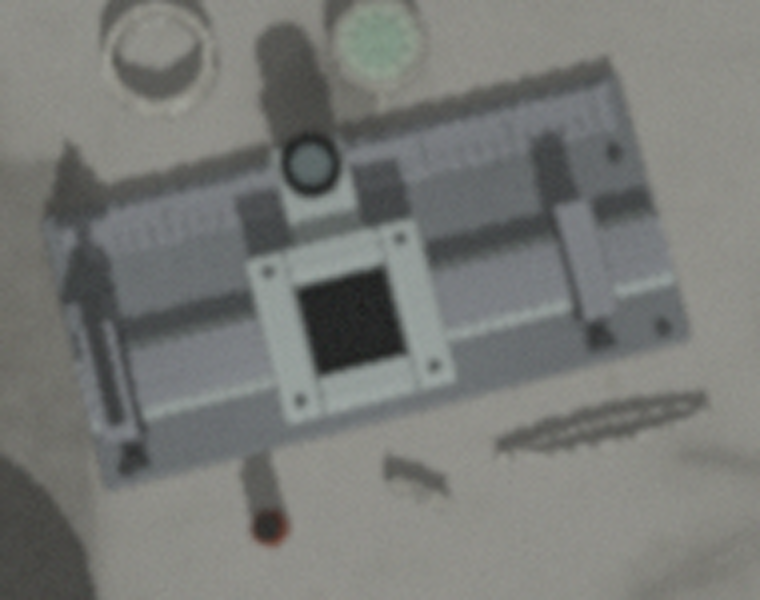

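View pics/s1.png

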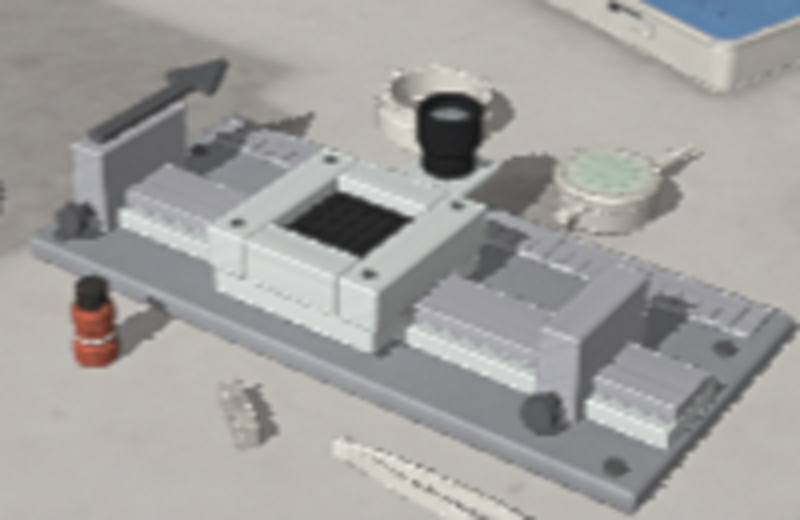

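The arrow-bearing stop is the left (+y) one, about px (250,213) in the top view. The carriage centre is near (313,200), and the plain stop near (371,186). Next I'll compute the geometry.

```bash
cat >> h.py <<'E'
def ray(c,u,v,h):
    p=cv2.undistortPoints(np.array([[[u,v]]],float),np.array(c['camera_matrix']),np.array(c['D']))[0,0]
    T=np.linalg.inv(c['extrinsics']); d=T[:3,:3]@[p[0],-p[1],-1]; o=T[:3,3]
    return o+d*(h-o[2])/d[2]
E
python3 - <<'E'
from h import *
from scipy.spatial.transform import Rotation as R
t=np.load('top.npz')
f=lambda x,y,h: ray(t,225+(x+.5)/4-.5,120+(y+.5)/4-.5,h)
C=np.array([f(*p,.053) for p in[(247,262),(410,221),(456,380),(292,422)]])
print(C.round(4),C.mean(0))
P=np.array([f(*p,.047) for p in[(297,290),(385,268),(408,353),(318,375)]]); print('pad',P.mean(0))
e=(C[0]+C[3]-C[1]-C[2]); print('yaw edges',np.arctan2(-e[0],e[1]))
x=(C[0]+C[1]-C[2]-C[3]);print(np.arctan2(x[1],x[0]))
m=f(103,372,.06);p=f(585,262,.058);d=m-p;yaw=np.arctan2(-d[0],d[1]);print('stops',m,p,yaw,np.linalg.norm(d[:2]))
print('dist to stop',np.linalg.norm((m-C.mean(0))[:2]))
o=get_obs();r=R.from_quat(o['tool_rot']);T=np.array(o['position'])
print(r.as_matrix().round(3))
tgt=R.from_euler('z',yaw)*R.from_matrix(np.array([[-1,0,0],[0,1,0],[0,0,-1.]]))
print('turn',(r.inv()*tgt).as_rotvec())
c=C.mean(0);g=np.array([c[0],c[1],.182+.09]);print('shift',r.inv().apply(g-T)/.04)
E
```

```text
[[ 0.5559 -0.1124  0.053 ]
 [ 0.5778 -0.2008  0.053 ]
 [ 0.4912 -0.2249  0.053 ]
 [ 0.4692 -0.1367  0.053 ]] [ 0.5235092  -0.16871855  0.053     ]
pad [ 0.52385321 -0.1690473   0.047     ]
yaw edges 0.24399752712320802
0.272230831880816
stops [ 0.49597455 -0.03586073  0.06      ] [ 0.554085   -0.29499034  0.058     ] 0.2206028039293357 0.26556539529964696
dist to stop 0.1356810857796238
[[-0.975  0.222 -0.001]
 [ 0.222  0.975 -0.002]
 [ 0.    -0.002 -1.   ]]
turn [-0.0017873  -0.00075513 -0.44438964]
shift [-13.70092098 -16.81945586   3.32431031]
```

Call:
move_arm([
  [[-10, -12.3, 0, 0, 0, -0.466], [-10, -12.3, 0, 0, 0, -0.466], [-10, -12.3, 0, 0, 0, -0.466], [-10, -12.3, 0, 0, 0, -0.466], [-10, -12.3, 0, 0, 0, -0.466], [-10, -12.3, 0, 0, 0, -0.466], [-10, -12.3, 0, 0, 0, -0.466], [-10, -12.3, 0, 0, 0, -0.466], [-10, -12.3, 0, 0, 0, -0.466], [-10, -12.3, 0, 0, 0, -0.466], [-10, -12.3, 0, 0, 0, -0.466], [-10, -12.3, 0, 0, 0, -0.466]],
], claw=1, squeeze=20)

```text
time: 1.6
position: [0.4194, 0.0405, 0.4044]
tool_rot: [-0.12, 0.993, 0.0, -0.001]
ft_force: [-0.7, 0.5, -0.7]
grip_width: 0.0004
grip_force: 0.0
```

```bash
cat > w.py <<'E'
from h import *
from scipy.spatial.transform import Rotation as R
o=get_obs();r=R.from_quat(o['tool_rot']);T=np.array(o['position'])
tgt=R.from_euler('z',.243)*R.from_matrix(np.array([[-1,0,0],[0,1,0],[0,0,-1.]]))
print(o['time'],T.round(4),'tip z',T[2]-.182,'F',np.round(o['ft_force'],2),o['grip_width'],np.abs(o['joint_velocities']).max())
print('turn',(r.inv()*tgt).as_rotvec().round(4))
print('shift',(r.inv().apply(np.array([.5237,-.1689,.182+.09])-T)/.04).round(3))
E
python3 w.py
```

```text
1.6 [0.4194 0.0405 0.4044] tip z 0.2224132995181322 F [-0.66  0.49 -0.71] 0.0004208620713754385 0.0457558644702975
turn [ 0.0009 -0.0011 -0.0029]
shift [-1.292 -5.708  3.304]
```

Call:
move_arm([
  [[-0.33, -1.43, 0, 0, 0, 0], [-0.65, -2.85, 0.4, 0, 0, 0], [-0.97, -4.3, 0.8, 0, 0, 0], [-1.29, -5.71, 1.2, 0, 0, 0], [-1.29, -5.71, 2.3, 0, 0, 0], [-1.29, -5.71, 3.0, 0, 0, 0], [-1.29, -5.71, 3.3, 0, 0, 0], [-1.29, -5.71, 3.3, 0, 0, 0], [-1.29, -5.71, 3.3, 0, 0, 0]],
])

```text
time: 2.72
position: [0.5249, -0.1678, 0.274]
tool_rot: [-0.121, 0.993, -0.001, 0.001]
ft_force: [0.2, 0.3, 0.3]
grip_width: 0.0005
grip_force: 0.0
```

```bash
python3 w.py
python3 - <<'E'
from h import *
s=cam('scene');t=cam('top')
a=cv2.resize(s['pixels'][130:280,220:420],None,fx=4,fy=4,interpolation=2)
cv2.imwrite('pics/s2.png',a)
E
```

```text
2.725 [ 0.5249 -0.1678  0.274 ] tip z 0.09196293137133443 F [0.21 0.3  0.27] 0.0004663669438737891 0.010318293595755533
turn [-0.0015  0.0016  0.0005]
shift [ 0.035 -0.018  0.049]
```

View pics/s2.png

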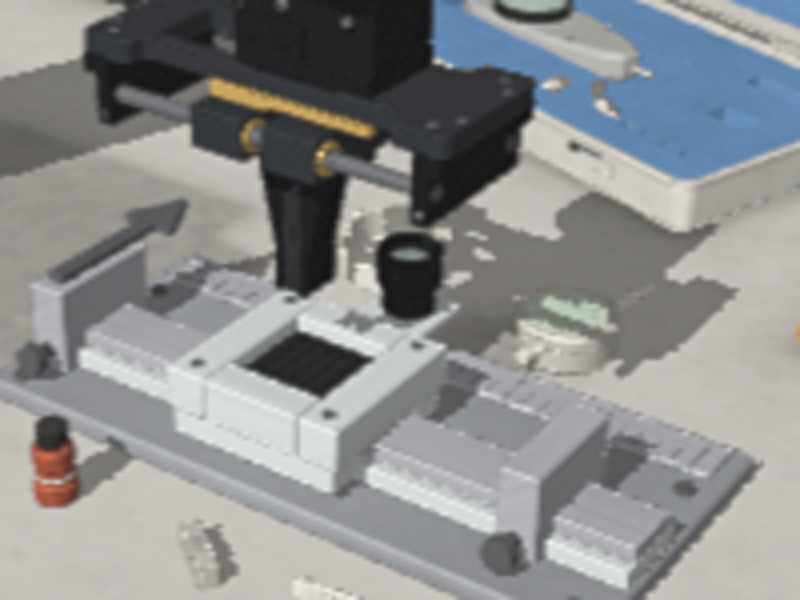

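The closed fingertip hangs near crop (305,290), above and behind the well as this view's parallax would have it. I'll check that numerically.

Run:
```python
from h import *
s=np.load('scene.npz')
print(ray(s,220+305/4,130+292/4,.092))
P=[ray(s,220+x/4,130+y/4,h).round(4) for x,y,h in[(172,372,.053),(290,297,.053),(448,350,.053),(338,430,.053)]];print(np.array(P),np.mean(P,0))
```

```text
[ 0.51988895 -0.17555962  0.092     ]
[[ 0.4699 -0.1408  0.053 ]
 [ 0.5547 -0.1221  0.053 ]
 [ 0.5798 -0.2078  0.053 ]
 [ 0.4971 -0.2255  0.053 ]] [ 0.525375 -0.17405   0.053   ]
```

Call:
move_arm([
  [[0, -0.06, 0.5, 0, 0, 0], [0, -0.06, 0.9, 0, 0, 0], [0, -0.06, 1.05, 0, 0, 0], [0, -0.06, 1.05, 0, 0, 0], [0, -0.06, 1.05, 0, 0, 0]],
])

```text
time: 3.45
position: [0.5251, -0.1708, 0.2311]
tool_rot: [-0.121, 0.993, -0.0, 0.0]
ft_force: [-0.0, -0.7, -0.0]
grip_width: 0.0003
grip_force: 0.0
```

```bash
python3 w.py
```

```text
3.45 [ 0.5251 -0.1708  0.2311] tip z 0.04909026562919261 F [-0.02 -0.69 -0.01] 0.0002652538442014762 0.00327465734821349
turn [-0.0004  0.0005 -0.0008]
shift [ 0.022  0.055 -1.023]
```

Call:
move_arm([
  [[0, 0, 0.05, 0, 0, 0], [0, 0, 0.1, 0, 0, 0], [0, 0, 0.14, 0, 0, 0], [0, 0, 0.14, 0, 0, 0], [0, 0, 0.14, 0, 0, 0]],
])

```text
time: 4.08
position: [0.5252, -0.171, 0.2268]
tool_rot: [-0.121, 0.993, -0.001, 0.001]
ft_force: [-2.5, 0.5, 9.9]
grip_width: 0.0005
grip_force: 5.0
```

```bash
python3 w.py
```

```text
4.075 [ 0.5252 -0.171   0.2268] tip z 0.04480635744058056 F [-2.52  0.55  9.95] 0.000491152530025842 0.001971705766265236
turn [-0.0015  0.0013 -0.0006]
shift [ 0.023  0.057 -1.13 ]
```

Call:
move_arm([
  [[0, 0, 0.05, 0, 0, 0], [0, 0, 0.05, 0, 0, 0], [0, 0.08, 0.05, 0, 0, 0], [0, 0.18, 0.05, 0, 0, 0], [0, 0.3, 0.05, 0, 0, 0], [0, 0.45, 0.05, 0, 0, 0], [0, 0.6, 0.05, 0, 0, 0], [0, 0.75, 0.05, 0, 0, 0], [0, 0.9, 0.05, 0, 0, 0], [0, 1.0, 0.05, 0, 0, 0], [0, 1.05, 0.05, 0, 0, 0], [0, 1.05, 0.05, 0, 0, 0]],
])

```text
time: 5.58
position: [0.515, -0.1302, 0.2248]
tool_rot: [-0.121, 0.993, -0.001, 0.001]
ft_force: [-2.4, 0.3, 12.3]
grip_width: 0.0002
grip_force: 5.4
```

```bash
python3 w.py
python3 - <<'E'
from h import *
s=cam('scene')
cv2.imwrite('pics/s3.png',cv2.resize(s['pixels'][130:280,210:410],None,fx=4,fy=4,interpolation=2))
E
```

```text
5.575 [ 0.515  -0.1302  0.2248] tip z 0.04283119634526392 F [-2.35  0.33 12.27] 0.00022093420643306893 0.002420769005157584
turn [-0.0015  0.001  -0.0002]
shift [ 0.019 -0.994 -1.178]
```

View pics/s3.png

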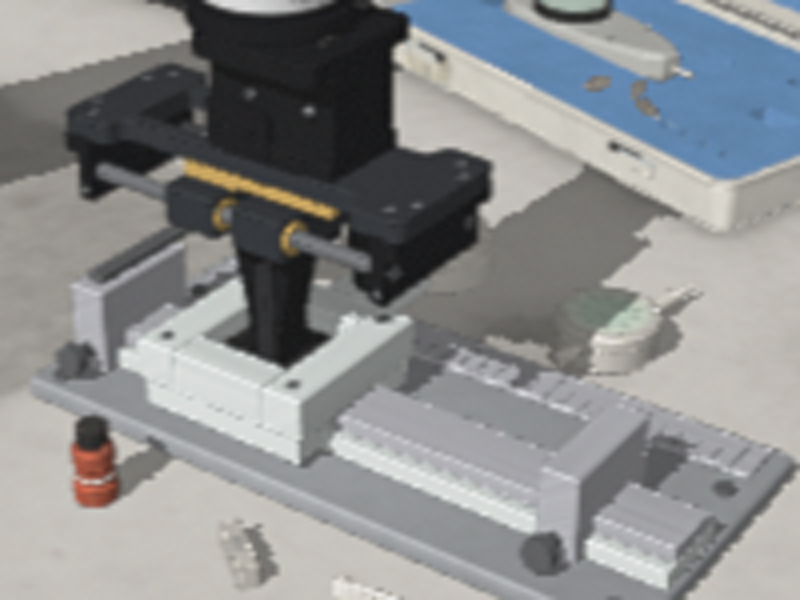

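The carriage follows the fingertip, which is well centred in the well, and about 36 mm remains to the arrow stop.

Call:
move_arm([
  [[0, 0.08, 0, 0, 0, 0], [0, 0.2, 0, 0, 0, 0], [0, 0.32, 0, 0, 0, 0], [0, 0.44, 0, 0, 0, 0], [0, 0.56, 0, 0, 0, 0], [0, 0.68, 0, 0, 0, 0], [0, 0.78, 0, 0, 0, 0], [0, 0.85, 0, 0, 0, 0], [0, 0.9, 0, 0, 0, 0], [0, 0.95, 0, 0, 0, 0], [0, 1.0, 0, 0, 0, 0], [0, 1.0, 0, 0, 0, 0]],
])

```text
time: 7.12
position: [0.5065, -0.0927, 0.2251]
tool_rot: [-0.122, 0.993, -0.002, 0.002]
ft_force: [-2.2, -5.4, 10.6]
grip_width: 0.0002
grip_force: 5.4
```

```bash
python3 w.py
python3 - <<'E'
from h import *
s=cam('scene')
cv2.imwrite('pics/s4.png',cv2.resize(s['pixels'][165:265,200:330],None,fx=6,fy=6,interpolation=2))
E
```

```text
7.125 [ 0.5065 -0.0927  0.2251] tip z 0.04313989703993523 F [-2.17 -5.38 10.57] 0.00019533451020130495 0.0030967898572931154
turn [-0.0054  0.004   0.0006]
shift [ 0.037 -1.96  -1.161]
```

View pics/s4.png

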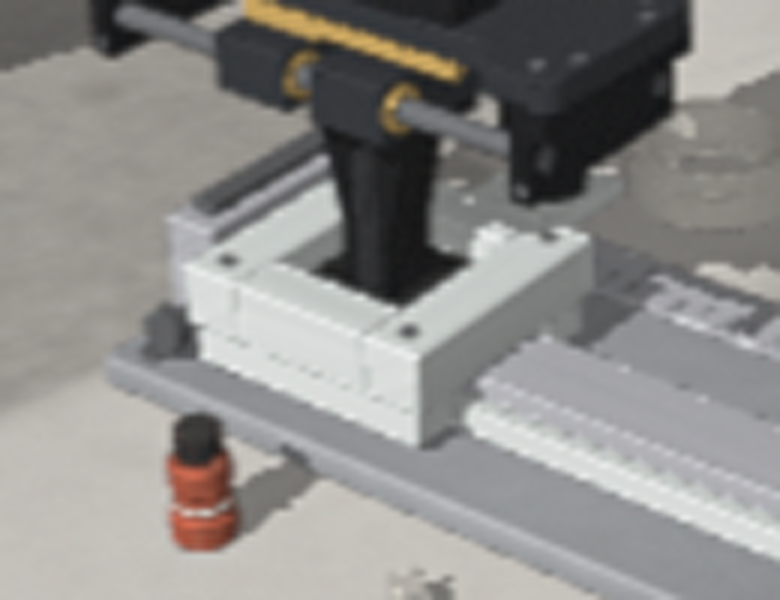

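Lateral force has built to 5.4 N and the carriage touches the arrow stop. I'll nudge a little further, hold, then lift straight up.

Call:
move_arm([
  [[0, 0.04, 0, 0, 0, 0], [0, 0.06, 0, 0, 0, 0], [0, 0.06, 0, 0, 0, 0], [0, 0.06, -0.04, 0, 0, 0], [0, 0.06, -0.08, 0, 0, 0], [0, 0.06, -0.12, 0, 0, 0], [0, 0.06, -0.2, 0, 0, 0], [0, 0.06, -0.4, 0, 0, 0], [0, 0.06, -1.0, 0, 0, 0], [0, 0.06, -2.0, 0, 0, 0], [0, 0.06, -3.0, 0, 0, 0], [0, 0.06, -3.0, 0, 0, 0]],
])

```text
time: 8.68
position: [0.5054, -0.0888, 0.3461]
tool_rot: [-0.121, 0.993, -0.002, 0.003]
ft_force: [0.0, -0.8, -0.0]
grip_width: 0.0005
grip_force: 0.0
```

```bash
python3 w.py
python3 - <<'E'
from h import *
s=cam('scene')
cv2.imwrite('pics/s5.png',cv2.resize(s['pixels'][165:265,200:330],None,fx=6,fy=6,interpolation=2))
E
```

```text
8.675 [ 0.5054 -0.0888  0.3461] tip z 0.16409775153015332 F [ 0.04 -0.78 -0.04] 0.0004889581219228276 0.05323267193846769
turn [-0.0039  0.0055 -0.0003]
shift [ 0.048 -2.046  1.86 ]
```

View pics/s5.png

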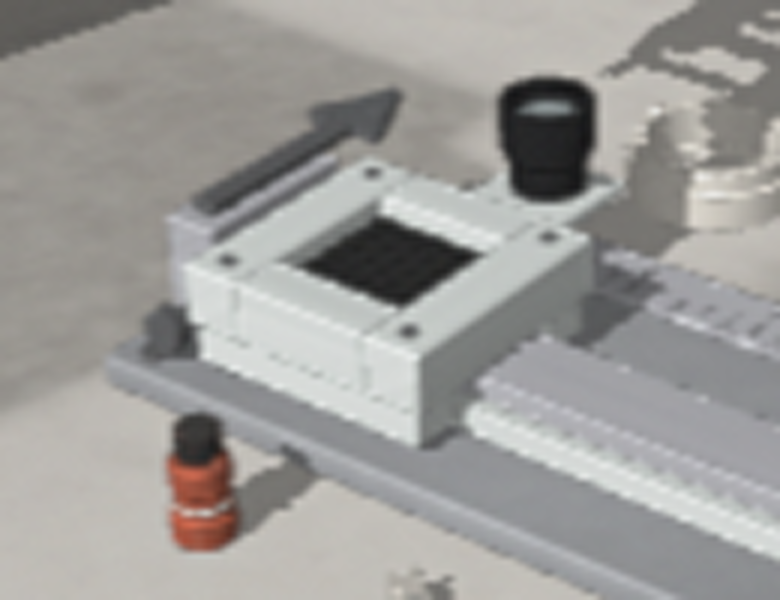

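The carriage is against the arrow stop (crop 190,270), in the same place before and after the extra push. Its pad is up and the arm is clear.

```bash
python3 -c "
from rig import *
print(hand_in())"
```

```text
the job is handed in; nothing more can be done
None
```

I handed the job in with the carriage resting against the arrow-marked stop, its pad released and the arm clear of everything; the hand-in gave no verdict back.

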